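# Sort the bench after a titration practical

## Task

The titration practical is over, so clear the bench: stand both amber acid bottles with red caps in the red tray and both white alkali bottles with blue caps in the blue tray, one bottle to a compartment, and stand the dirty glass beaker in the grey washing-up basin. Everything must end upright on the floor of its tray or basin; set each thing down gently, without dropping it, and leave the wash bottle and the pH meter where they are.

Things in the scene. Friction and masses are not known exactly. Their poses are not given: they have to be found in the camera images.
- acid1_mid (a point): First amber-brown glass acid bottle, red screw cap, label with red band; upright on the bench. Round, 86 mm tall, ~140 g: body 44 mm diameter up to 47 mm, shoulder up to 60 mm, cap 30 mm diameter from 64 to 86 mm above its underside. Point: its centre on the axis, 43 mm above its underside; z up to the cap. Lift by the cap or body. Both acid bottles are alike; any red compartment will do.
- acid2_mid (a point): Second amber-brown glass acid bottle, red screw cap, label with red band; upright on the bench. Round, 86 mm tall, ~140 g: body 44 mm diameter up to 47 mm, shoulder up to 60 mm, cap 30 mm diameter from 64 to 86 mm above its underside. Point: its centre on the axis, 43 mm above its underside; z up to the cap. Lift by the cap or body. Both acid bottles are alike; any red compartment will do.
- alkali1_mid (a point): First white plastic alkali bottle, blue screw cap, label with blue band; upright on the bench. Round, 80 mm tall, ~110 g: body 46 mm diameter up to 50 mm, shoulder up to 56 mm, cap 38 mm diameter from 58 to 80 mm above its underside. Point: its centre on the axis, 40 mm above its underside; z up to the cap. Lift by the cap or body. Both are alike; any blue compartment will do.
- alkali2_mid (a point): Second white plastic alkali bottle, blue screw cap, label with blue band; upright on the bench. Round, 80 mm tall, ~110 g: body 46 mm diameter up to 50 mm, shoulder up to 56 mm, cap 38 mm diameter from 58 to 80 mm above its underside. Point: its centre on the axis, 40 mm above its underside; z up to the cap. Lift by the cap or body. Both are alike; any blue compartment will do.
- beaker_mid (a point): Dirty 50 ml beaker of bluish clear glass, open top, upright on the bench; round, 42 mm outside diameter, 60 mm tall, wall 2.5 mm, ~50 g; a small spout sticks out 5 mm at the rim towards its own +x. Point: its centre on the axis, 30 mm above its underside; z up. Its heading does not matter. Grasp it round the outside.
- acid_tray: Acid tray: open red plastic bottle tray, fixed, 154 x 154 x 36 mm high, floor and walls 4 mm. A cross of full-height 4 mm dividers makes four square compartments 71 mm wide, centred at x = +-37.5, y = +-37.5 mm in its frame. Flat lugs stick out 14 mm at rim height from its two y sides. Origin: centre of its underside, on the bench; z up, x and y along its sides.
- alkali_tray: Alkali tray: open blue plastic bottle tray, fixed, 154 x 154 x 36 mm high, floor and walls 4 mm. A cross of full-height 4 mm dividers makes four square compartments 71 mm wide, centred at x = +-37.5, y = +-37.5 mm in its frame. Flat lugs stick out 14 mm at rim height from its two y sides. Origin: centre of its underside, on the bench; z up, x and y along its sides.
- wash_basin: Washing-up basin: open grey plastic basin, no compartments, fixed, 150 mm (x) by 160 mm (y), 40 mm high, floor and walls 4 mm, a rim standing out up to 8 mm round the top, a flat steel strainer disc in one corner of the floor. Origin: centre of its underside, on the bench; z up, x and y along its sides.
- wash_bottle: Bystander, leave alone: tall pale plastic wash bottle with a blue band and bent white spout, loose, 60 mm diameter, 157 mm tall with its spout, at the left end of the work. Origin: centre of its underside; z up; the spout reaches 48 mm towards its +x.
- ph_meter: Bystander, leave alone: white bench pH meter, loose, 130 mm (x) by 100 mm (y), about 55 mm high, with an electrode stand along its -y side (58 mm from the middle) up to 172 mm high, at the right end of the work. Origin: centre of its underside; z up.

How it is judged:
By the outcome, as a careful person would: the job done as asked, in the order asked, and still so for the second after the job is handed in, with the robot touching nothing.
It also fails if it takes over 122 s, if anything falls off the work surface, if the arm or the gripper's body presses on something with over 40 N, if the wrist force passes 120 N, or if a joint passes its speed limit or range.

## Robot

A 7-joint arm with a two-finger parallel gripper is mounted at the origin on the work surface. World frame = base frame: x ahead of the robot, y to its left, z up, the work surface at z = 0. Lengths are in m, angles in rad, forces in N, time in s.
With the tool pointing down it reaches from about 0.425 to 0.825 m from the base axis. Payload 3.6 kg.
Tool frame: the origin (TCP) lies where the fingers leave the gripper's body, on its centre line; the fingertips stand 73 mm ahead of it and the grasp point (between the pads) lies 54 mm ahead of it; z points along the fingers, y is the line along which they close (so a half turn about z gives the same grasp; the last joint's range is limited). The gripper opens to 85 mm and grips with 20 to 120 N. Pads are 22 mm wide; open, the fingers measure 114 mm over their backs; the gripper's body (76 mm by 85 mm) begins 54 mm behind the grasp point. The pads swing forward as they close: fully open they stand 13 mm farther back than shut.
Start: joints at [-1.361, 0.615, -0.013, 1.423, 0.008, 1.103, -0.04], TCP at [0.152, 0.632, 0.304] pointing down, gripper open.
Joint ranges: [-3.12, 3.12], [-0.3, 2.06], [-1.34, 1.32], [0.26, 2.42], [-1.36, 4.5], [0.01, 1.98], [-2.84, 2.84]. Speed limits (rad/s): [2.79, 2.79, 3.14, 3.14, 3.14, 3.14, 3.14].

## Interface

Orientations are given as a unit quaternion [x, y, z, w].
In Python, from station import arm, snapshot, camera_info, ticket gives the robot as it stands. Calls block until the motion is done:
- arm.movep(position, orientation): joint-space move of the TCP to a pose.
- arm.line_to(position, velocity=0.15, ori=None): straight line of the TCP; ori=None keeps the orientation; velocity is the mean speed in m/s.
- arm.move_j(angles): joint-space move.
- arm.move_gripper(opening, effort=None): opening from 0.0 (shut) to 1.0 (fully open); effort is the grip in N (None keeps the last); returns when the fingers have stopped.
- arm.pause(seconds).
- arm.ik(position, orientation): joint angles nearest the present ones, or None.
- snapshot(name): name is "side" or "top"; returns the picture (420x560x3 uint8, blue, green, red); there is no depth.
- camera_info(name): a dict with "fx", "fy", "cx", "cy" (pixels), "dist_coeffs" ([k1, k2, p1, p2, k3] as OpenCV has them; the pictures are not rectified), "R" (3x3) and "t" (3): a world point X has camera coordinates R X + t. Camera axes: x right, y down, z forward; pixel columns grow to the right and rows downward; lengths in m; the calibration is good to about 2 mm. A picture is of the moment at which its call begins. camera_info takes no time and is no camera call.
A pose or a line that the arm cannot do raises arm.MotionError and nothing moves.
- ticket.finish_job(): hands the job in; it is judged then, once.
Readings, each from a call of its own:
- arm.read_time(): time.
- arm.read_joint_positions(): joint angles.
- arm.read_dq(): joint speeds.
- arm.read_effort(): joint torques, N m.
- arm.read_tool_pos(): TCP position.
- arm.read_eef_rot(): TCP orientation.
- arm.read_ft_force(): force on the tool from outside, world axes, zero at the start.
- arm.read_wrist_torque(): the same for the moment, N m.
- arm.read_opening(): opening from 0.0 (shut) to 1.0 (fully open).
- arm.read_finger_force(): force on a finger pad.
Only numpy, scipy, OpenCV 4.12 (cv2) and the standard library are available. Lean on these libraries where they do the work, as an engineer would, in place of code of your own. Each camera call takes 0.05 s, during which the arm holds its last target. There are 200 camera calls.

## Working session

There is one attempt and no reset: what is moved stays moved. The work goes in short steps, each a Python script; the robot and the scene stay as the last script left them, time stands still between calls to the robot, and variables do not carry over. Pictures are saved under pics/ and viewed, at most 14 in all, crops included, and the job is handed in when it is done.

```bash
ls; mkdir -p pics
python3 - <<'E'
from station import arm, snapshot, camera_info
import cv2
for n in("side","top"):
    cv2.imwrite(f"pics/{n}0.png",snapshot(n)); c=camera_info(n); print(n,c)
print(arm.read_time(),arm.read_tool_pos(),arm.read_eef_rot())
E
```

```text
pics
side {'fx': 414.7985840717499, 'fy': 414.7985840717499, 'cx': 278.41379520662053, 'cy': 204.23403595291424, 'dist_coeffs': array([0.03607619, 0.        , 0.        , 0.        , 0.        ]), 'R': array([[ 0.77107732, -0.63656385,  0.01504098],
       [-0.29636988, -0.3797031 , -0.87635064],
       [ 0.56356424,  0.67127641, -0.4814388 ]]), 't': array([-0.40606595,  0.21594004,  0.85240915])}
top {'fx': 509.09635476248275, 'fy': 509.09635476248275, 'cx': 281.01258738160544, 'cy': 211.4288504879744, 'dist_coeffs': array([-0.05793577,  0.        ,  0.        ,  0.        ,  0.        ]), 'R': array([[-0.05019537, -0.99873883, -0.00108024],
       [-0.97058802,  0.04903548, -0.23569986],
       [ 0.23545557, -0.01078257, -0.9718253 ]]), 't': array([-0.01399734,  0.52042818,  1.5633531 ])}
0.1 [0.15169856 0.63150861 0.30282556] [ 1.17591758e-01  9.93061308e-01 -1.18332495e-03 -1.29559506e-04]
```

View pics/top0.png

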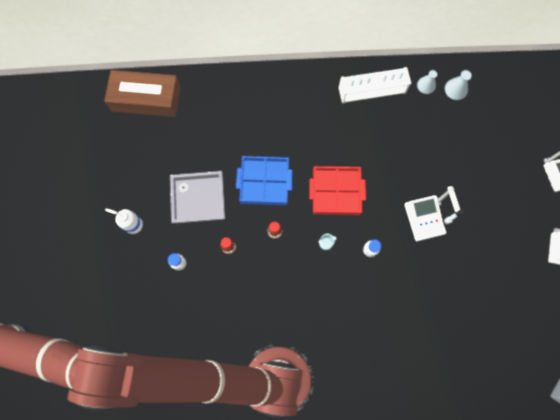

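View pics/side0.png

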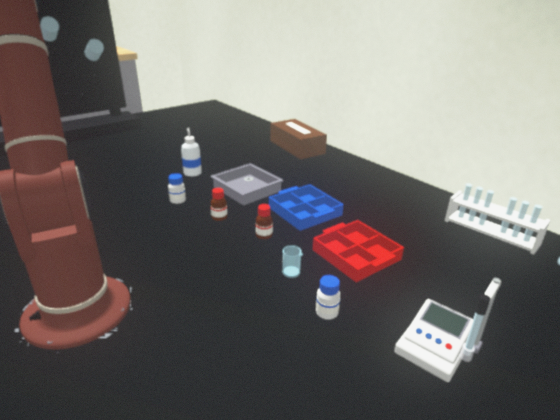

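The top view shows alkali bottles at about (177,261) and (373,247), acid bottles at (227,245) and (275,230), and the beaker at (327,242) with its spout to the right. The basin is at (197,197), the blue tray at (265,180) and the red tray at (338,190). The side view agrees.

```bash
cat > h.py <<'E'
import numpy as np, cv2
from station import arm, snapshot, camera_info
def ray(n,uv):
    c=camera_info(n);K=np.array([[c['fx'],0,c['cx']],[0,c['fy'],c['cy']],[0,0,1]])
    p=cv2.undistortPoints(np.float64(uv).reshape(-1,1,2),K,c['dist_coeffs'])[:,0]
    R=np.array(c['R']);return -R.T@c['t'],np.c_[p,np.ones(len(p))]@R
def plane(n,uv,z):
    o,d=ray(n,uv);return o+d*((z-o[2])/d[:,2])[:,None]
def tri(a,b):
    (o,d),(q,e)=ray("top",[a]),ray("side",[b]);d,e=d[0],e[0]
    s=np.linalg.lstsq(np.c_[d,-e],q-o,rcond=None)[0];A,B=o+s[0]*d,q+s[1]*e
    return (A+B)/2,np.linalg.norm(A-B)
def masks(im):
    h,s,v=[x.astype(int) for x in cv2.split(cv2.cvtColor(im,cv2.COLOR_BGR2HSV))]
    return {'red':((h<6)|(h>174))&(s>190)&(v>100),'blue':(h>102)&(h<125)&(s>150)&(v>90),
            'grey':(s<60)&(v>75)&(v<200)&(h>110),'cyan':(h>80)&(h<105)&(s>25)&(v>60)}
def blobs(im,k,amin=12):
    n,l,st,c=cv2.connectedComponentsWithStats(masks(im)[k].astype(np.uint8))
    return [(c[i].round(1),st[i,4],st[i,:4],l==i) for i in range(1,n) if st[i,4]>=amin]
E
python3 - <<'E'
from h import *
np.set_printoptions(precision=4,suppress=True)
for n in("top","side"):
    im=cv2.imread(f"pics/{n}0.png")
    for k in masks(im):
        for c,a,bb,m in blobs(im,k):
            if n=="side" and (c[0]<130): continue
            if n=="top" and c[1]>290 or (k in('grey','cyan') and a<25): continue
            print(n,k,c,a,bb,plane(n,[c],.075 if a<400 else .036)[0])
            if n=="top" and a>800:
                cs=max(cv2.findContours(m.astype(np.uint8),0,2)[0],key=cv2.contourArea)
                w=plane(n,cs.reshape(-1,2),.038)[:,:2].astype(np.float32)
                print('   rect',cv2.minAreaRect(w))
E
python3 -c "
import cv2
im=cv2.imread('pics/top0.png')[145:275,160:395]
cv2.imwrite('pics/crop0.png',cv2.resize(im,None,fx=3.4,fy=3.4,interpolation=2))"
```

```text
top blue [263.9 179.8] 2432 [236 156  57  49] [0.6354 0.0105 0.036 ]
   rect ((0.6359635591506958, 0.010754629969596863), (0.1840633749961853, 0.16389182209968567), 85.06388854980469)
top blue [375.  244.9] 103 [370 239  11  12] [ 0.3937 -0.3278  0.075 ]
top blue [173.5 258.7] 105 [168 253  12  12] [0.3819 0.3012 0.075 ]
top grey [192.2 192. ] 921 [169 170  57  54] [0.6057 0.2475 0.036 ]
   rect ((0.589839518070221, 0.23315070569515228), (0.16968978941440582, 0.17998160421848297), 1.8207745552062988)
top cyan [428.   83.5] 218 [416  69  22  25] [ 0.9381 -0.562   0.075 ]
top cyan [458.9  87. ] 304 [444  69  28  31] [ 0.9207 -0.6667  0.075 ]
top cyan [327.5 240.5] 218 [319 232  18  19] [ 0.4152 -0.1805  0.075 ]
side red [335.2 228.3] 72 [324 224  24  10] [ 0.5492 -0.1859  0.075 ]
side red [368.9 251.2] 1006 [338 231  65  39] [ 0.5856 -0.2652  0.036 ]
side red [336.8 246.9] 155 [325 240  24  14] [ 0.4947 -0.2428  0.075 ]
side blue [190.8 163. ] 88 [183 160  17   7] [0.4712 0.3766 0.075 ]
side blue [174.8 177.9] 130 [168 173  14  11] [0.3787 0.3061 0.075 ]
side blue [304.6 205.6] 2148 [2
[... 337 characters left out ...]
461.7 210.4] 31 [459 207   7   9] [ 0.8733 -0.3283  0.075 ]
side cyan [471.8 214. ] 36 [469 210   7  10] [ 0.8761 -0.3542  0.075 ]
side cyan [482.3 217.5] 37 [480 214   7  10] [ 0.8801 -0.3796  0.075 ]
side cyan [504.2 225.2] 41 [501 221   8  11] [ 0.8861 -0.4312  0.075 ]
side cyan [515.6 229.4] 40 [513 226   7   9] [ 0.8881 -0.4571  0.075 ]
side cyan [527.7 233.4] 50 [524 229   9  11] [ 0.8923 -0.4828  0.075 ]
side cyan [291.  260.9] 642 [280 244  23  35] [ 0.4151 -0.1794  0.036 ]
side cyan [557.9 260.8] 26 [556 257   4   9] [ 0.8292 -0.5699  0.075 ]
side cyan [429.  317.1] 54 [424 310  11  14] [ 0.4637 -0.496   0.075 ]
side cyan [473.9 329.7] 282 [466 312  17  37] [ 0.4979 -0.5607  0.075 ]
```

View pics/crop0.png

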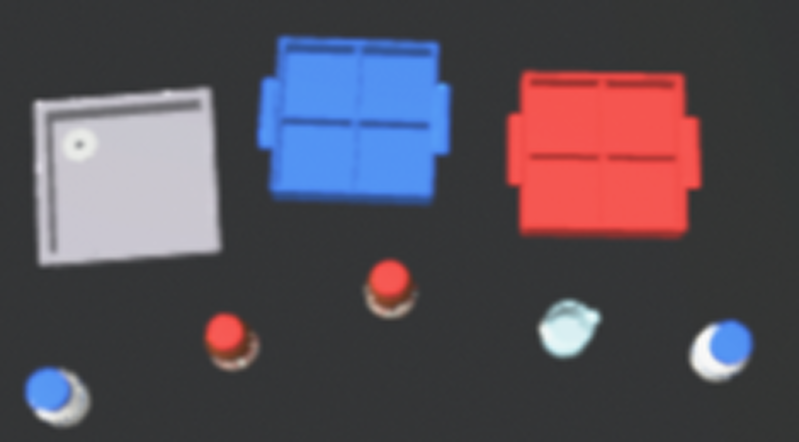

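The crop shows no neighbour near any bottle. The beaker's spout points right and slightly up, towards -y and +x. My red threshold was too strict, so I'll loosen it, and I'll triangulate to check heights.

```bash
sed -i 's/(s>190)&(v>100)/(s>150)\&(v>120)/' h.py
python3 - <<'E'
from h import *
np.set_printoptions(precision=4,suppress=True)
I={n:cv2.imread(f"pics/{n}0.png") for n in("top","side")}
for n in I:
    for c,a,bb,m in blobs(I[n],'red'):
        if c[1]>290 or n=='side' and c[0]<130: continue
        print(n,c,a,bb,plane(n,[c],.08 if a<400 else .036)[0])
        if n=="top" and a>800:
            cs=max(cv2.findContours(m.astype(np.uint8),0,2)[0],key=cv2.contourArea)
            print('  rect',cv2.minAreaRect(plane(n,cs.reshape(-1,2),.038)[:,:2].astype(np.float32)))
for a,b in [((375,244.9),(329,283.9)),((173.5,258.7),(174.8,177.9))]: print(tri(a,b))
# beaker: rows in side, base and top
for c,a,bb,m in blobs(I['top'],'cyan',100):
    if 200<c[1]<290:
        d=cv2.distanceTransform(m.astype(np.uint8),2,5);y,x=np.unravel_index(d.argmax(),d.shape);print('beaker',(x,y),d.max(),plane('top',[(x,y)],.035),plane('top',[c],.035))
print(plane('side',[(291,261)],.03))
E
```

```text
top [336.9 189.7] 2506 [309 166  57  49] [ 0.5895 -0.2273  0.036 ]
  rect ((0.5891746878623962, -0.2279278188943863), (0.18462243676185608, 0.16394531726837158), 86.36477661132812)
top [274.1 226.8] 105 [268 222  13  11] [ 0.4663 -0.0158  0.08  ]
top [225.9 242.6] 105 [220 237  12  12] [0.4237 0.1364 0.08  ]
side [217.3 193.3] 114 [212 188  12  12] [0.4193 0.1359 0.08  ]
side [263.5 210. ] 141 [258 204  12  13] [ 0.4624 -0.0158  0.08  ]
side [356.8 248.8] 3473 [313 220  91  62] [ 0.5706 -0.2408  0.036 ]
(array([ 0.3904, -0.3251,  0.0774]), np.float64(0.007279043347866033))
(array([0.3793, 0.3018, 0.0769]), np.float64(0.004819002857917592))
beaker (np.int64(327), np.int64(238)) 6.0 [[ 0.4306 -0.1835  0.035 ]] [[ 0.4224 -0.1845  0.035 ]]
[[ 0.4203 -0.1737  0.03  ]]
```

```bash
cat >> h.py <<'E'
def q(phi): a=(phi+np.pi/2)/2;return [np.cos(a),np.sin(a),0,0]
def radial(xy): return np.arctan2(xy[1],xy[0])
def rep(t): print(f"{t}: t={arm.read_time():.1f} z={arm.read_tool_pos()[2]:.4f} F={np.round(arm.read_ft_force(),1)} open={arm.read_opening():.3f} pad={arm.read_finger_force():.1f}")
def pick(xy,h,phi=None,effort=40,zt=.26,wide=1.0):
    o=q(radial(xy) if phi is None else phi)
    arm.movep([*xy,zt],o); arm.move_gripper(wide)
    arm.line_to([*xy,h+.03],.2); arm.line_to([*xy,h],.08); rep('down')
    arm.move_gripper(.0,effort); rep('grip')
    arm.line_to([*xy,h+.02],.06); arm.line_to([*xy,zt],.2); rep('lift')
def place(xy,h,phi=None,wide=.85,zt=.26):
    o=q(radial(xy) if phi is None else phi)
    arm.movep([*xy,zt],o); arm.line_to([*xy,h+.024],.15); arm.line_to([*xy,h+.007],.05); arm.pause(.2)
    f0=arm.read_ft_force()[2]; z=h+.007
    while z>h+.001 and abs(arm.read_ft_force()[2]-f0)<1.0:
        z-=.0005; arm.line_to([*xy,z],.02)
    rep('touch'); 
    arm.move_gripper(wide); arm.pause(.2); arm.line_to([*xy,h+.03],.06); arm.line_to([*xy,zt],.25); rep('left')
def cell(c,yaw,i,j): 
    R=np.array([[np.cos(yaw),-np.sin(yaw)],[np.sin(yaw),np.cos(yaw)]]);return np.array(c)+R@[i*.0375,j*.0375]
RED=((.594,-.228),np.deg2rad(-3.6)); BLUE=((.641,.011),np.deg2rad(-5)); BASIN=(.590,.233)
E
python3 - <<'E'
from h import *
pick((.465,-.016),.134)
for n in("top","side"): cv2.imwrite(f"pics/{n}1.png",snapshot(n))
im=np.hstack([cv2.imread(f"pics/{n}1.png")[130:290,100:420] for n in("top","side")]); cv2.imwrite("pics/c1.png",cv2.resize(im,(800,200)))
E
```

```text
down: t=4.0 z=0.1344 F=[ 0.5  0.2 -1.2] open=0.999 pad=0.0
grip: t=4.6 z=0.1343 F=[-0.2  0.5  2.7] open=0.337 pad=39.2
lift: t=5.7 z=0.2591 F=[-0.1 -0.1 -3. ] open=0.334 pad=39.6
```

View pics/side1.png

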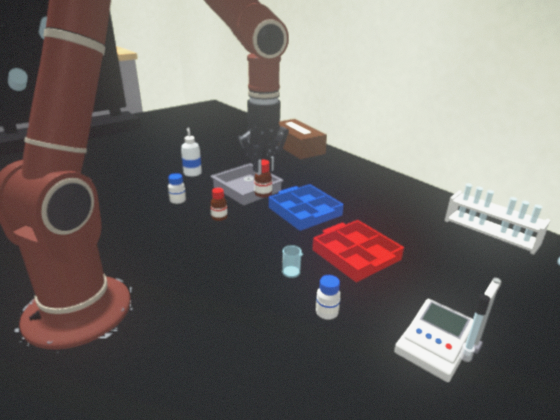

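The bottle at (263,180) is held upright by the cap, and the opening of about 29 mm matches the 30 mm cap. Next I place it and do the second acid bottle.

Run:
```python
from h import *
place(cell(*RED,1,1),.138)
pick((.422,.136),.134)
place(cell(*RED,-1,-1),.138)
arm.movep([.5,.1,.3],q(.2))
for n in("top","side"): cv2.imwrite(f"pics/{n}2.png",snapshot(n))
t=cv2.imread("pics/top2.png")[150:270,150:400];s=cv2.imread("pics/side2.png")[160:330,150:420]
cv2.imwrite("pics/c2.png",np.hstack([cv2.resize(t,(400,192)),cv2.resize(s,(400,192))]))
cv2.imwrite("pics/c2.png",cv2.resize(s,(794,500),interpolation=2))
```

```text
touch: t=9.6 z=0.1425 F=[-0.5  0.6 -0.8] open=0.335 pad=39.6
left: t=11.3 z=0.2604 F=[ 0.2  0.5 -0.1] open=0.849 pad=0.0
down: t=14.2 z=0.1345 F=[ 0.6 -0.   0.2] open=1.002 pad=0.0
grip: t=14.8 z=0.1343 F=[0.3 0.8 3.5] open=0.342 pad=39.2
lift: t=15.9 z=0.2591 F=[ 0.6 -0.3 -1.6] open=0.336 pad=39.6
touch: t=20.0 z=0.1429 F=[-0.3  0.5 -1.2] open=0.343 pad=39.5
left: t=21.8 z=0.2604 F=[ 0.7 -0.1 -0.5] open=0.851 pad=0.0
```

View pics/c2.png

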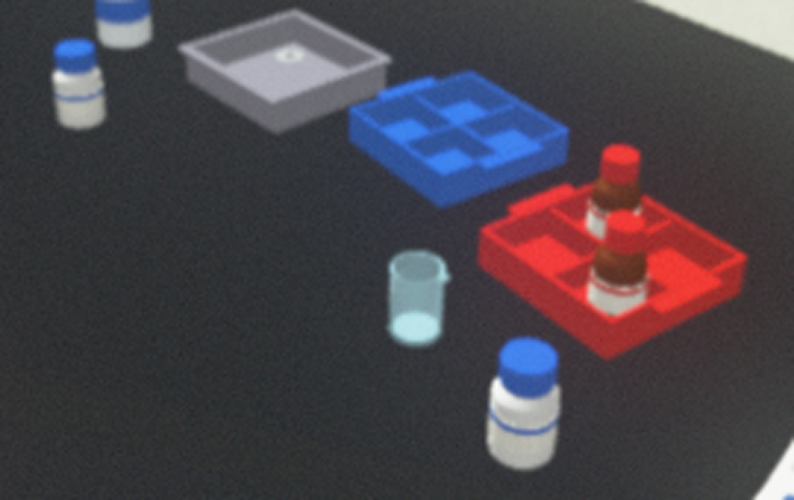

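View pics/top2.png

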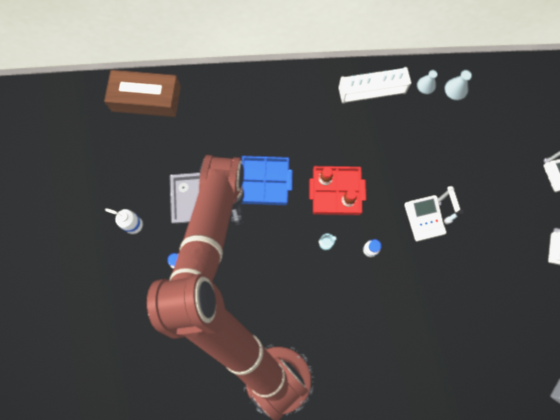

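Both acid bottles stand upright in diagonal red compartments, at (326,179) and (349,199) in the top view. The touch check stopped about 4 mm high, probably on force noise. For the alkali bottles I'll average the force, raise the threshold and go down to the known floor height.

```bash
python3 - <<'E'
s=open('h.py').read()
a=s.index("    f0=arm.read");b=s.index("    rep('touch')")
s=s[:a]+'''    f=lambda:np.mean([(arm.pause(.02),arm.read_ft_force()[2])[1] for _ in range(5)])
    f0=f(); z=h+.007
    while z>h+.0003:
        z-=.001 if z>h+.002 else .0005; arm.line_to([*xy,z],.02); d=f()-f0
        print(f"{z-h:.4f}:{d:.1f}",end=' ')
        if d>2.5: break
'''+s[b:]
open('h.py','w').write(s)
E
python3 - <<'E'
from h import *
pick((.391,-.325),.128)
place(cell(*BLUE,1,-1),.132)
for n in("top","side"): cv2.imwrite(f"pics/{n}3.png",snapshot(n))
s=cv2.imread("pics/side3.png")[160:330,150:420]
cv2.imwrite("pics/c3.png",cv2.resize(s,(794,500),interpolation=2))
E
```

```text
down: t=26.3 z=0.1280 F=[ 0.   1.  -0.3] open=0.996 pad=0.0
grip: t=26.8 z=0.1284 F=[-1.5  0.6  3.6] open=0.432 pad=39.8
lift: t=28.0 z=0.2589 F=[ 0.2 -0.1 -1.5] open=0.429 pad=40.2
0.0060:0.3 0.0050:0.0 0.0040:-0.1 0.0030:-0.2 0.0020:0.0 0.0015:0.1 0.0010:-0.3 0.0005:0.5 0.0000:4.5 touch: t=34.2 z=0.1325 F=[-1.6 -0.5  2.9] open=0.429 pad=40.5
left: t=36.0 z=0.2603 F=[ 0.2 -0.  -1.4] open=0.849 pad=0.0
```

View pics/c3.png

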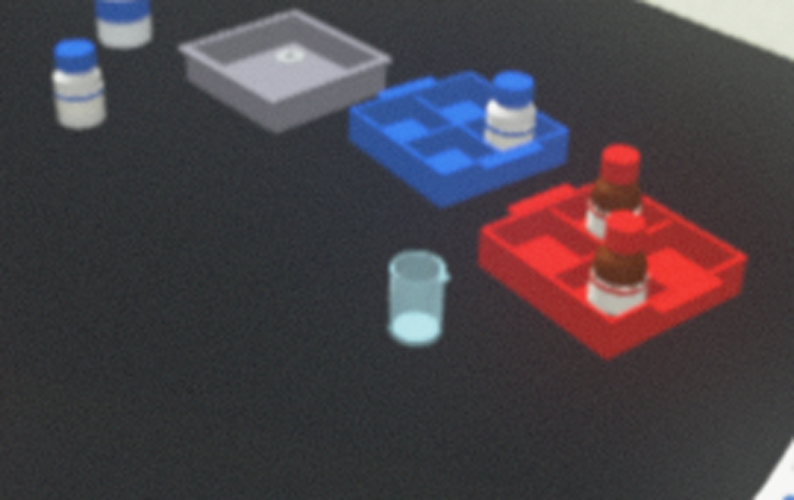

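The first alkali bottle stands upright in the blue tray, at about (512,115) in the crop, and touched the floor exactly at the expected height. Next are the second alkali bottle and then the beaker, closing the fingers across the spout direction.

Run:
```python
from h import *
pick((.381,.302),.128)
place(cell(*BLUE,-1,1),.132)
pick((.4215,-.181),.092,phi=np.deg2rad(15),effort=22)
for n in("top","side"): cv2.imwrite(f"pics/{n}4.png",snapshot(n))
s=cv2.imread("pics/side4.png")[100:330,110:420]
cv2.imwrite("pics/c4.png",cv2.resize(s,(794,590),interpolation=2))
```

```text
down: t=39.2 z=0.1283 F=[ 0.1 -0.5 -0.3] open=0.998 pad=0.0
grip: t=39.7 z=0.1285 F=[-0.  -0.2  5.4] open=0.432 pad=39.7
lift: t=40.9 z=0.2590 F=[ 0.6 -0.7 -1.3] open=0.432 pad=40.1
0.0060:-0.4 0.0050:-0.1 0.0040:-0.7 0.0030:-0.6 0.0020:-0.0 0.0015:0.2 0.0010:-0.3 0.0005:1.1 0.0000:5.2 touch: t=46.8 z=0.1325 F=[-0.8  0.   4.6] open=0.431 pad=40.6
left: t=48.6 z=0.2601 F=[ 0.   0.7 -1. ] open=0.849 pad=0.0
down: t=51.4 z=0.0924 F=[-0.6  0.1  0.4] open=1.001 pad=0.0
grip: t=51.9 z=0.0924 F=[ 0.4 -0.1  3.5] open=0.500 pad=22.0
lift: t=53.3 z=0.2590 F=[ 0.6 -0.8 -0.5] open=0.504 pad=22.5
```

View pics/c4.png

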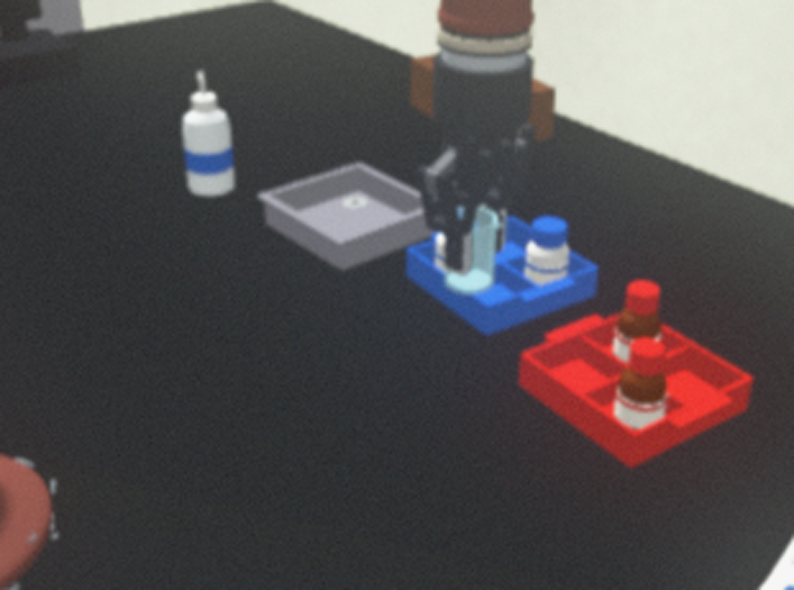

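The beaker hangs upright between the fingers at (470,245), at an opening of about 42 mm. I'll place it in the basin, clear of the strainer.

Run:
```python
from h import *
place((.578,.223),.096,wide=.8)
arm.movep([.45,-.45,.4],q(radial((.45,-.45))))
for n in("top","side"): cv2.imwrite(f"pics/{n}5.png",snapshot(n))
t=cv2.imread("pics/top5.png")[150:290,100:400];s=cv2.imread("pics/side5.png")[110:280,140:420]
cv2.imwrite("pics/c5.png",np.vstack([cv2.resize(t,(560,260)),cv2.resize(s,(560,340))]))
```

```text
0.0060:-0.4 0.0050:-0.2 0.0040:-0.0 0.0030:-0.2 0.0020:-0.2 0.0015:-0.7 0.0010:-0.2 0.0005:0.4 0.0000:5.5 touch: t=59.8 z=0.0965 F=[-1.5  0.4  5.2] open=0.502 pad=22.7
left: t=61.7 z=0.2585 F=[-0.1  0.1 -1.3] open=0.802 pad=0.0
```

View pics/c5.png

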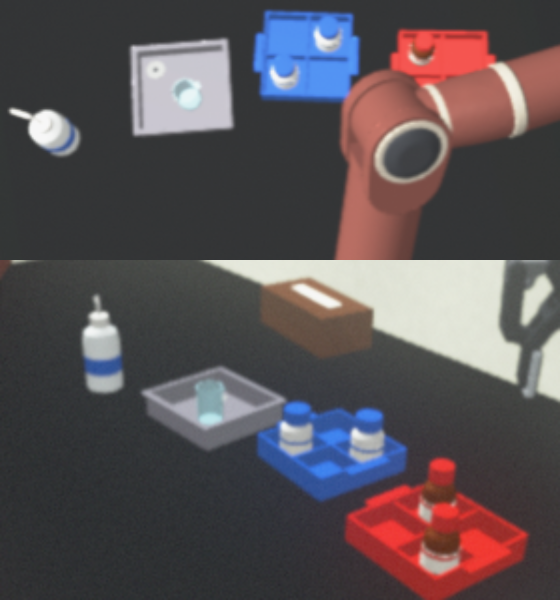

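The beaker stands upright in the basin at (187,93) in the top half. The alkali bottles stand in the blue tray at (285,70) and (328,36), and both acid bottles stand in the red tray. The wash bottle hasn't moved, and the arm is clear of everything.

```bash
python3 -c "
from station import ticket; print(ticket.finish_job())"
```

```text
the job is handed in; nothing more can be done
None
```

The job is handed in: both acid bottles stand in the red tray, both alkali bottles in the blue tray and the beaker in the basin, all upright by the last pictures, but the two acid bottles were probably released about 4 mm above the tray floor, so those two may count as a small drop.

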